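# Set up the drop punch for a shelf sign

### The job

Slide the plywood sign board along the counter, without lifting it off, until its red dot is under the tip of the green drop punch, leaving the punch's steel flap lying back meanwhile. Then take the flap by its red grip bar, swing it up to its balance point, straight up, and finish while still gripping it there so that it falls neither way, with the dot still under the tip; never let it tip over towards the punch. Leave the mug, the tape and the book where they are.

Things in the scene. Friction and masses are not known exactly. Their poses are not given: they have to be found in the camera images.
- board_center (a point): centre (half-way up, 9 mm above the counter) of the loose plywood sign board, 180 x 50 x 18 mm (its x, y, z), 0.08 to 0.17 kg. Its +x half has the red dot, 45 mm from the centre; its -x end, nearest the robot, a blue band. Best gripped across its 50 mm width (y), some 45 mm from the centre towards the blue end: so the gripper stays clear of the punch
- mark (a point): centre of the red dot, 12 mm across, on the top face of the sign board, 18 mm above the counter; axes as the board's
- punch_tip (a point): lower end of the steel pin (10 mm across) of the green drop punch, 28 mm above the counter: the board passes under it. Axes: the punch's, z up. Its column, 44 mm wide and 100 high, stands 80 to 130 mm from the tip on the +y side (foot from 70 mm, 110 wide); an arm 22 mm wide, 69 to 87 mm up, joins it to the pin; pin's head 110 mm high. Other sides open. Punch fixed
- flap_hinge (a point): middle of the flap's hinge axis, 115 mm above the counter and 60 mm from the tip along the punch's +y; the axis runs along the punch's x; axes as the punch's
- flap (a joint): angle of the steel flap (rad): 0 lying back on its stop, leaning 0.87 (50 degrees) from upright towards the punch's +y; grows as it swings up; 0.87 is straight up, its balance point; beyond, it falls towards -y onto the pin (2.44 at most). Hardly any friction: let go off balance, it falls. 0.35 kg. A plate 64 mm wide reaches 62 mm from the hinge, then a neck 12 mm wide to the grip bar
- flap_grip (a point): centre of the flap's red grip bar, round, 18 mm in diameter, 34 mm long along its x, which is parallel to the hinge axis, 105 mm from the hinge. Pinch it from above across its flat ends (34 mm apart, along x); it may turn between the fingers as the flap swings, so the gripper can keep pointing down. Its z points outwards from the hinge
- mug: blue ceramic cup, 72 mm across, 90 mm high, origin at the centre of its underside; leave alone
- tape: yellow roll of tape lying flat, 84 mm across, 24 mm high, origin at the centre of its underside; leave alone
- book: blue hardback book lying flat, 146 x 206 x 30 mm (x, y, z), origin at the centre of its underside; leave alone
There are look-alikes about, which are no part of the job. What is meant by the part that bears board_center is not pink, turquoise or yellow, and is the larger of those in its own colour.

How it is judged:
By the outcome, as a careful person would: the job done as asked, in the order asked, and still so for the second after the job is handed in, while the arm keeps its last pose, push and grip.
It also fails if it takes over 48 s, if anything falls off the work surface, if the arm or the gripper's body presses on something with over 40 N, if the wrist force passes 120 N, or if a joint passes its speed limit or range.

### The arm

A 6-joint arm with a two-finger parallel gripper is mounted at the origin on the work surface. World frame = base frame: x ahead of the robot, y to its left, z up, the work surface at z = 0. Lengths are in m, angles in rad, forces in N, time in s.
With the tool pointing down it reaches from about 0.3 to 0.85 m from the base axis. Payload 4.2 kg.
Tool frame: the origin (TCP) lies on the centre line of the jaws, within the pads' length; the fingertips stand tip_reach ahead of it and the grasp point (between the pads) lies 8 mm behind it (tip_reach is the distance from the TCP to the fingertips, in m); z points along the fingers, y is the line along which they close (so a half turn about z gives the same grasp; the last joint's range is limited). The gripper opens to 91 mm and grips with 3 to 60 N. Pads are 32 mm wide; open, the fingers measure 118 mm over their backs; the gripper's body (76 mm by 178 mm) begins 60 mm behind the grasp point.
Start: joints at [-1.237, 0.32, 1.565, -0, 1.257, -0.02], TCP at [0.199, -0.539, 0.194] pointing down, gripper open.
Joint ranges: [-3.11, 3.11], [-0.84, 2.01], [0.21, 2.61], [-1.34, 4.49], [0.05, 2.63], [-2.56, 2.56]. Speed limits (rad/s): [2.57, 2.57, 3.14, 3.14, 3.14, 3.14].

### API

Orientations are given as a unit quaternion [w, x, y, z].
In Python, from cell import state, capture, camera_model, hand_in, tip_reach gives the robot as it stands.
- The arm moves only by the shell command python3 -m creep 'ROWS' [FORCE]. ROWS is JSON, a list of rows, each an object with "xyz": the shift along the world's x, y, z in units of 30 mm (1.0 is 30 mm), a list of three; "angular": the turn, a rotation vector about the world's x, y, z in units of 6 degrees (1.0 is 6 degrees), a list of three; "jaw": the opening, from 0 (shut) to 1 (fully open). In form: [{"xyz": [dx, dy, dz], "angular": [rx, ry, rz], "jaw": jaw}, ...]. A call has 1 to 10 rows; each row shifts and turns the commanded pose from where the row before left it; what a row does not reach is not made up. A row lasts 1/12 s, in which the tool goes at most 41.7 mm and 7.16 degrees, less where a joint would pass 70% of its speed; a pose out of reach is approached as far as the arm can. A call is refused whole if a number of a shift passes 1 or a number of a turn 1, either way. A call with a gripper value outside its range is refused whole. The fingers move at their own pace and stop on an object; FORCE is the grip in N (left out, the last holds). Time passes only in rows, so rows that do not move let the fingers close. It gives the time, the measured TCP pose, the force, the opening and the grip force at its end, in the units of the state.
- state(): the state, without advancing time (a new reading comes with each control period).
- capture(name): name is "scene" or "top" or "wrist"; returns the picture (384x512x3 uint8, blue, green, red); there is no depth.
- camera_model(name): a dict with "fx", "fy", "cx", "cy" (pixels), "R" (3x3) and "t" (3): a world point X has camera coordinates R X + t. Camera axes: x right, y down, z forward; pixel columns grow to the right and rows downward; lengths in m; the calibration is good to about 2 mm. A picture is of the moment at which its call begins: read the wrist's pose just before it. camera_model takes no time and is no camera call; for the wrist camera it gives the pose at the moment of the call.
- hand_in(): hands the job in; it is judged then, once.
The state is a dict: "time_s": time; "qpos": joint angles; "qvel": joint speeds; "joint_efforts": joint torques, N m; "position": TCP position; "tcp_rot": TCP orientation; "contact_force": force on the tool from outside, world axes, zero at the start; "wrist_torque": the same for the moment, N m; "opening": opening from 0.0 (shut) to 1.0 (fully open); "grip_force": force on a finger pad.
Only numpy, scipy, OpenCV 4.12 (cv2) and the standard library are available. Lean on these libraries where they do the work, as an engineer would, in place of code of your own. Each camera call takes 0.05 s, during which the arm holds its last target. There are 200 camera calls.

## Working session

There is one attempt and no reset: what is moved stays moved. The work goes in short steps, Python scripts to look and compute and a shell command to move; the robot and the scene stay as the last step left them, time stands still between calls to the robot, and variables do not carry over. Pictures are saved under pics/ and viewed, at most 10 in all, crops included, and the job is handed in when it is done.

```bash
mkdir -p pics; ls
python3 - <<'E'
from cell import *
import cv2,numpy as np
print(state(), tip_reach)
a=capture("scene");b=capture("top")
cv2.imwrite("pics/scene0.png",a);cv2.imwrite("pics/top0.png",b)
for n in("scene","top"):print(n,camera_model(n))
E
```

```text
pics
{'time_s': 0.0, 'qpos': array([-1.23699897e+00,  3.20300674e-01,  1.56566483e+00, -1.65056995e-05,
        1.25736208e+00, -2.00063317e-02]), 'qvel': array([ 0.00141511, -0.00207445, -0.00213644,  0.00016358, -0.00092487,
       -0.00205088]), 'joint_efforts': array([ 9.14548909e-04, -4.12465489e+01, -2.31972241e+01,  7.28118257e-02,
        4.54626081e-02, -1.31628663e-04]), 'position': array([ 0.19903955, -0.53889284,  0.19282077]), 'tcp_rot': array([-8.55583850e-04,  9.84392812e-01,  1.75983065e-01, -1.43295858e-04]), 'contact_force': array([0.55131638, 0.56054789, 0.39322445]), 'wrist_torque': array([-0.0577642 , -0.01143033,  0.04267491]), 'grip_force': 0.0, 'opening': 0.9973710198162326} 0.011
scene {'fx': 361.6271034850772, 'fy': 361.6271034850772, 'cx': 255.49633002668153, 'cy': 187.20329945647458, 'R': array([[-0.87359804,  0.48645283, -0.0137876 ],
       [ 0.31551326,  0.54459038, -0.77709247],
       [-0.37051024, -0.68321663, -0.62923541]]), 't': array([0.47867849, 0.00975942, 1.44037987])}
top {'fx': 389.1559831952634, 'fy': 389.1559831952634, 'cx': 255.8130964335718, 'cy': 197.22962327616946, 'R': array([[ 2.20999574e-02, -9.99742124e-01,  5.22278736e-03],
       [-9.80131154e-01, -2.26958481e-02, -1.97047759e-01],
       [ 1.97115481e-01, -7.64269509e-04, -9.80379979e-01]]), 't': array([-0.11023158,  0.52471968,  1.09227167])}
```

View pics/scene0.png

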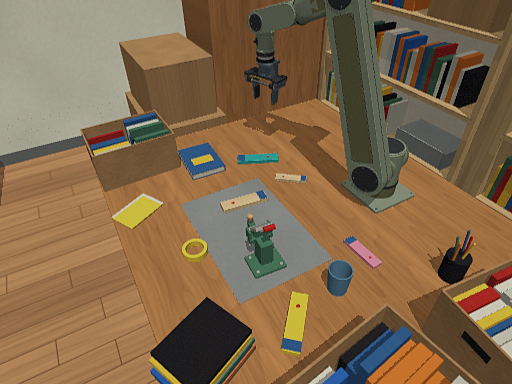

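View pics/top0.png

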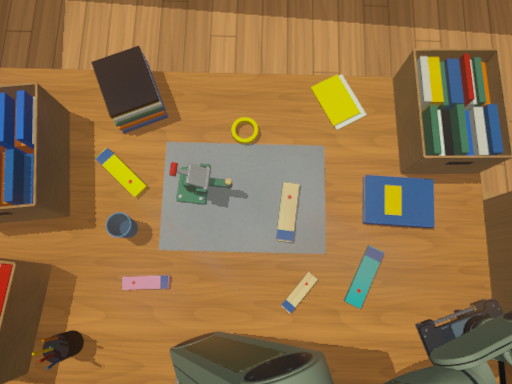

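The scene view shows the plywood board at (243,201), the punch at (262,250) and the red bar at (268,228). In the top view the board is at (289,212) with its blue end at (286,236), the punch is at (195,185), the pin head near (228,182) and the bar near (173,169). I'll zoom in on these.

```bash
cat > h.py <<'E'
import numpy as np,cv2
from cell import *
def ray(n,uv,M=None):
    m=M or camera_model(n); R=np.array(m["R"]);t=np.array(m["t"])
    d=R.T@np.array([(uv[0]-m["cx"])/m["fx"],(uv[1]-m["cy"])/m["fy"],1]); return -R.T@t,d/np.linalg.norm(d)
def plane(n,uv,z,M=None):
    o,d=ray(n,uv,M); return o+d*(z-o[2])/d[2]
def tri(n1,u1,n2,u2):
    o1,d1=ray(n1,u1);o2,d2=ray(n2,u2)
    s=np.linalg.lstsq(np.c_[d1,-d2],o2-o1,rcond=None)[0]
    p,q=o1+d1*s[0],o2+d2*s[1]; return (p+q)/2,np.linalg.norm(p-q)
def proj(n,X,M=None):
    m=M or camera_model(n);c=np.array(m["R"])@X+m["t"];return np.array([m["fx"]*c[0]/c[2]+m["cx"],m["fy"]*c[1]/c[2]+m["cy"]])
def blobs(im,lo,hi,amin=6):
    h=cv2.cvtColor(im,cv2.COLOR_BGR2HSV);k=cv2.inRange(h,np.array(lo),np.array(hi))
    if lo[0]==0:k|=cv2.inRange(h,np.array([172,lo[1],lo[2]]),np.array([179,255,255]))
    n,l,s,c=cv2.connectedComponentsWithStats(k)
    return [(c[i].round(1),s[i].tolist()) for i in range(1,n) if s[i][4]>=amin]
E
python3 - <<'E'
from h import *
a=cv2.imread("pics/scene0.png");b=cv2.imread("pics/top0.png")
A=cv2.resize(a[180:290,190:310],None,fx=3.3,fy=3.3*1.6/1.6,interpolation=2);B=cv2.resize(b[140:250,155:275],None,fx=3.3,fy=3.3,interpolation=2)
cv2.imwrite("pics/z.png",np.hstack([A,B]))
for n,im in(("scene",a),("top",b)):
    print(n,"red",[x for x in blobs(im,(0,140,90),(7,255,255),3)])
h=cv2.cvtColor(b,cv2.COLOR_BGR2HSV)
print(h[210,289],h[237,286],h[182,228])
E
```

```text
scene red [(array([390.5,   1.7]), [389, 0, 4, 5, 15]), (array([446.4,  45.8]), [436, 43, 22, 6, 42]), (array([426.7,  83.2]), [424, 75, 7, 16, 38]), (array([387.4, 106.6]), [386, 105, 3, 4, 7]), (array([105.5, 136.6]), [88, 129, 37, 16, 245]), (array([510. , 167.7]), [508, 166, 4, 4, 10]), (array([496.6, 192.7]), [492, 186, 10, 14, 53]), (array([232.8, 202.4]), [232, 202, 3, 2, 5]), (array([510.3, 208.5]), [509, 207, 3, 4, 6]), (array([268.8, 227.7]), [263, 224, 13, 9, 68]), (array([468.9, 243.5]), [465, 236, 8, 16, 31]), (array([369.3, 256.7]), [369, 256, 2, 2, 3]), (array([502.7, 274.6]), [492, 265, 20, 21, 207]), (array([479.1, 299.4]), [457, 286, 44, 28, 555]), (array([297.6, 305.3]), [296, 304, 4, 3, 9])]
top red [(array([466.4,  78.2]), [460, 54, 14, 52, 451]), (array([ 15., 111.]), [15, 108, 1, 7, 7]), (array([173.1, 168.5]), [170, 163, 7, 12, 74]), (array([130.3, 180.7]), [130, 180, 2, 2, 3]), (array([289. , 196.5]), [288, 196, 3, 2, 6]), (array([  3.8, 281.5]), [0, 263, 13, 52, 340]), (array([133.3, 282.3]), [133, 282, 2, 2, 3]), (array([358.5, 290. ]), [358, 289, 2, 3, 6]), (array([ 40.3, 360.6]), [39, 359, 3, 4, 7])]
[ 22  83 204] [109  94 147] [ 26  55 190]
```

View pics/z.png

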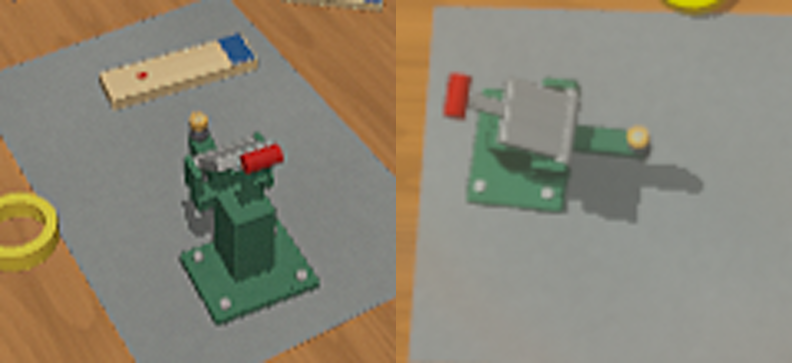

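The zoom confirms the pin head at (250,216.4) in scene and (228,181.2) in top, and the bar at (268.8,227.7) in scene and (173.1,168.5) in top. The dot is at (232.8,202.4) in scene and (289,196.5) in top.

Run:
```python
from h import *
a=cv2.imread("pics/scene0.png");b=cv2.imread("pics/top0.png")
for n,s,t in(("pinhead",(250,216.4),(228,181.2)),("bar",(268.8,227.7),(173.1,168.5)),("dot",(232.8,202.4),(289,196.5))):
    p,e=tri("scene",s,"top",t);print(n,p.round(4),e.round(4))
print("head z.103",plane("scene",(250,216.4),.103),plane("top",(228,181.2),.103))
print("bar z.1825",plane("scene",(268.8,227.7),.185),plane("top",(173.1,168.5),.187))
print("dot",plane("scene",(232.8,202.4),.018),plane("top",(289,196.5),.018))
# board contour
h=cv2.cvtColor(b,cv2.COLOR_BGR2HSV)
k=(((h[...,0]<30)&(h[...,1]>45)&(h[...,2]>130))|((h[...,0]>100)&(h[...,0]<120)&(h[...,1]>80))).astype(np.uint8)*255
k[:,:262]=0;k[:,320:]=0;k[:165]=0;k[250:]=0
k=cv2.morphologyEx(k,cv2.MORPH_OPEN,np.ones((3,3)))
c=max(cv2.findContours(k,0,1)[0],key=cv2.contourArea)
w=np.array([plane("top",p[0],.018)[:2] for p in c],np.float32)
r=cv2.minAreaRect(w*1000);print(r,cv2.boxPoints(r))
q=np.array([np.array(plane("top",p,z)) for p,z in(((180.2,196.1),.012),((200.8,198.2),.012))]);print("bolts",q)
for nm,uv,z in(("mug",(121,226),.09),("tape",(245,130),.02)):print(nm,plane("top",uv,z))
M=camera_model("wrist");print(M)
```

```text
pinhead [ 0.5592 -0.0176  0.1052] 0.0039
bar [0.5718 0.1225 0.1824] 0.0033
dot [ 0.5372 -0.1981  0.0185] 0.0031
head z.103 [ 0.55669964 -0.01827214  0.103     ] [ 0.56138933 -0.01853394  0.103     ]
bar z.1825 [0.5718409  0.12577246 0.185     ] [0.57191797 0.12054759 0.187     ]
dot [ 0.53586031 -0.19733575  0.018     ] [ 0.53860479 -0.1989957   0.018     ]
((496.47479248046875, -195.19332885742188), (52.6320915222168, 173.6224365234375), 83.57435607910156) [[ 407.2638  -211.6287 ]
 [ 579.79553 -231.05942]
 [ 585.6858  -178.75797]
 [ 413.15405 -159.32724]]
bolts [[0.5333985  0.13200533 0.012     ]
 [0.52833294 0.06898576 0.012     ]]
mug [0.42876057 0.27681332 0.09      ]
tape [ 0.74777418 -0.05971481  0.02      ]
{'fx': 329.333438498846, 'fy': 329.333438498846, 'cx': 250.3246530774418, 'cy': 194.3046719183383, 'R': array([[ 0.34793537, -0.93751667, -0.00186586],
       [-0.90480889, -0.3363165 ,  0.26117442],
       [-0.24548289, -0.08918357, -0.96528982]]), 't': array([-0.57505079, -0.03094604,  0.39113651])}
```

The bar is 140.7 mm from the pin, against 140.4 mm expected, and the heights fit. The punch yaw is about -5° and the board yaw about -6.4°. Next I hover over the grasp point.

```bash
python3 -m creep '[{"xyz":[0.55,0.78,0],"angular":[0,0,-0.3],"jaw":1},{"xyz":[0.55,0.78,0],"angular":[0,0,-0.3],"jaw":1},{"xyz":[0.55,0.78,0],"angular":[0,0,-0.3],"jaw":1},{"xyz":[0.55,0.78,0],"angular":[0,0,-0.3],"jaw":1},{"xyz":[0.55,0.78,0],"angular":[0,0,-0.3],"jaw":1},{"xyz":[0.55,0.78,0],"angular":[0,0,-0.3],"jaw":1},{"xyz":[0.55,0.78,0],"angular":[0,0,-0.3],"jaw":1},{"xyz":[0.55,0.78,0],"angular":[0,0,-0.3],"jaw":1},{"xyz":[0.55,0.78,0],"angular":[0,0,-0.3],"jaw":1},{"xyz":[0.55,0.78,0],"angular":[0,0,-0.3],"jaw":1}]' 30
python3 -m creep '[{"xyz":[0.55,0.78,0],"angular":[0,0,-0.3],"jaw":1},{"xyz":[0.55,0.78,0],"angular":[0,0,-0.3],"jaw":1},{"xyz":[0.55,0.78,0],"angular":[0,0,-0.3],"jaw":1},{"xyz":[0.55,0.78,0],"angular":[0,0,-0.3],"jaw":1},{"xyz":[0.6,0.78,0],"angular":[0,0,-0.25],"jaw":1},{"xyz":[0,0,0],"angular":[0,0,0],"jaw":1},{"xyz":[0,0,0],"angular":[0,0,0],"jaw":1}]'
python3 - <<'E'
from h import *
import json
M=camera_model("wrist");s=state();im=capture("wrist");cv2.imwrite("pics/w1.png",im)
json.dump({k:np.array(v).tolist() for k,v in M.items()},open("w1.json","w"))
print(s["position"],s["tcp_rot"],s["qpos"])
for c,st in blobs(im,(0,140,90),(7,255,255),10):print(c,st,plane("wrist",c,.018,M))
print("pred pinhead",proj("wrist",np.array([.559,-.018,.105]),M))
E
```

```text
time_s: 0.93
position: [0.3646, -0.304, 0.1934]
tcp_rot: [-0.0, 1.0, 0.019, -0.0]
contact_force: [0.4, 0.6, 0.3]
opening: 1.0
grip_force: 0.0
time_s: 1.52
position: [0.4485, -0.1875, 0.1933]
tcp_rot: [0.0, 0.999, -0.054, -0.001]
contact_force: [0.0, -0.5, -0.1]
opening: 0.999
grip_force: 0.0
[ 0.44845111 -0.18746484  0.19325937] [ 5.25401015e-05  9.98516709e-01 -5.44433721e-02 -5.46162330e-04] [-4.19254586e-01  1.80338356e-01  1.75780825e+00 -5.22527993e-04
  1.20442905e+00  1.26066979e+00]
[252.8  88.9] [248, 84, 10, 11, 87] [ 0.53757696 -0.20070232  0.018     ]
[314.  294.6] [312, 293, 5, 5, 21] [ 0.2838945  -0.25131125  0.018     ]
pred pinhead [25.25862224 81.64670223]
```

View pics/w1.png

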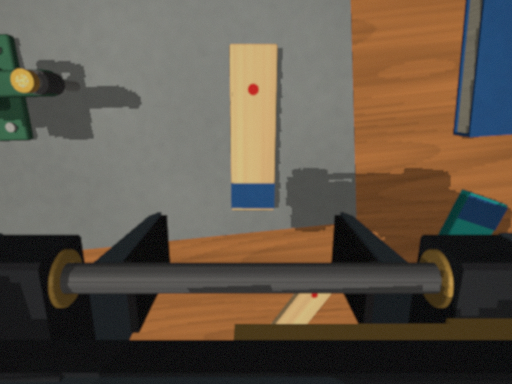

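The wrist view shows the board spanning columns 230–277 and rows 43–208, with the dot at (252.8,88.9). The pin head is at about (23,81), where it was predicted to be. Now the board's edges.

Run:
```python
from h import *
import json
M=json.load(open("w1.json"));im=cv2.imread("pics/w1.png")
c=[plane("wrist",p,.018,M)[:2] for p in((230,43.5),(277.5,43.5),(231,208),(276,208))]
c=np.array(c);print(c.round(4));A=(c[0]+c[1])/2;B=(c[2]+c[3])/2;d=A-B;print("len",np.linalg.norm(d),"yaw",np.degrees(np.arctan2(d[1],d[0])),"ctr",(A+B)/2)
# pin head circle centre, top of head z=.110
h=cv2.cvtColor(im,cv2.COLOR_BGR2HSV);k=((h[...,0]>12)&(h[...,0]<30)&(h[...,1]>110)&(h[...,2]>100)).astype(np.uint8);k[:,60:]=0
n,l,s,cc=cv2.connectedComponentsWithStats(k);i=1+np.argmax(s[1:,4]);print(s[i],cc[i])
for z in(.1,.105,.11):print(plane("wrist",cc[i],z,M))
```

```text
[[ 0.5843 -0.1821]
 [ 0.579  -0.2306]
 [ 0.4085 -0.1614]
 [ 0.4028 -0.2137]]
len 0.17699126467981918 yaw -6.090973343177459 ctr [ 0.49365859 -0.19695658]
[ 10  68  25  25 432] [22.02314815 80.00694444]
[ 0.56119198 -0.01254184  0.1       ]
[ 0.56049876 -0.01576864  0.105     ]
[ 0.55980553 -0.01899545  0.11      ]
```

```bash
python3 -m creep '[{"xyz":[0,-0.16,-0.9],"angular":[0,0,0],"jaw":1},{"xyz":[0,0,-0.9],"angular":[0,0,0],"jaw":1},{"xyz":[0,0,-0.9],"angular":[0,0,0],"jaw":1},{"xyz":[0,0,-0.9],"angular":[0,0,0],"jaw":1},{"xyz":[0,0,-0.9],"angular":[0,0,0],"jaw":1},{"xyz":[0,0,-0.8],"angular":[0,0,0],"jaw":1},{"xyz":[0,0,-0.4],"angular":[0,0,0],"jaw":1},{"xyz":[0,0,-0.21],"angular":[0,0,0],"jaw":1},{"xyz":[0,0,0],"angular":[0,0,0],"jaw":1}]' 20
python3 -m creep '[{"xyz":[0,0,0],"angular":[0,0,0],"jaw":0.45},{"xyz":[0,0,0],"angular":[0,0,0],"jaw":0.45},{"xyz":[0,0,0],"angular":[0,0,0],"jaw":0.45},{"xyz":[0,0,0],"angular":[0,0,0],"jaw":0.45},{"xyz":[0,0,0],"angular":[0,0,0],"jaw":0.45},{"xyz":[0,0,0],"angular":[0,0,0],"jaw":0.45},{"xyz":[0,0,0],"angular":[0,0,0],"jaw":0.45},{"xyz":[0,0,0],"angular":[0,0,0],"jaw":0.45}]' 20
```

```text
time_s: 2.32
position: [0.4467, -0.1937, 0.0152]
tcp_rot: [-0.0, 0.998, -0.057, -0.001]
contact_force: [0.0, -1.0, -0.8]
opening: 1.0
grip_force: 0.0
time_s: 2.98
position: [0.4483, -0.1931, 0.0165]
tcp_rot: [0.0, 0.998, -0.056, 0.0]
contact_force: [0.5, 0.4, -0.2]
opening: 0.461
grip_force: 0.0
```

Run:
```python
from h import *
cv2.imwrite("pics/w2.png",capture("wrist"));t=capture("top");cv2.imwrite("pics/t2.png",t);s=state();print(s)
for c,st in blobs(t,(0,140,90),(7,255,255),4):
    if 200<c[0]<350: print(c,plane("top",c,.018))
```

```text
{'time_s': 3.0833, 'qpos': array([-4.30399028e-01,  3.76226618e-01,  2.00071713e+00, -1.17130201e-04,
        7.64637813e-01,  1.25259833e+00]), 'qvel': array([-0.00067967,  0.00119189, -0.00025961,  0.00061276, -0.00155551,
        0.00174513]), 'joint_efforts': array([ 1.62124736e-03, -3.73482192e+01, -1.62494123e+01,  4.03153233e-02,
       -6.19462808e-02, -6.85086752e-05]), 'position': array([ 0.44822267, -0.19315855,  0.01638275]), 'tcp_rot': array([ 3.97648550e-05,  9.98429147e-01, -5.60288946e-02, -9.65954660e-06]), 'contact_force': array([-0.38424845,  0.231594  ,  0.57637088]), 'wrist_torque': array([ 0.03079342,  0.03797276, -0.00047391]), 'grip_force': 0.0, 'opening': 0.44828368875230656}
```

View pics/w2.png

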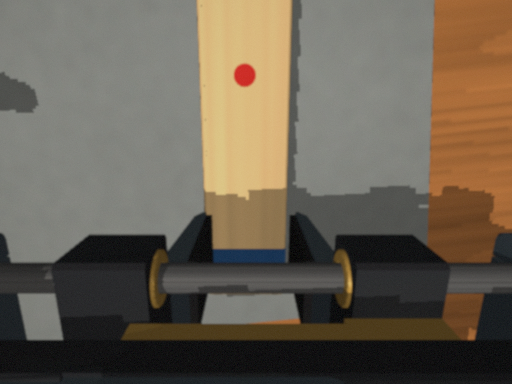

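The fingers straddle the board but have not reached it, so the opening scale is not the simple linear one. I close further.

```bash
python3 -m creep '[{"xyz":[0,0,0],"angular":[0,0,0],"jaw":0.2},{"xyz":[0,0,0],"angular":[0,0,0],"jaw":0.2},{"xyz":[0,0,0],"angular":[0,0,0],"jaw":0.2},{"xyz":[0,0,0],"angular":[0,0,0],"jaw":0.2},{"xyz":[0,0,0],"angular":[0,0,0],"jaw":0.2},{"xyz":[0,0,0],"angular":[0,0,0],"jaw":0.2}]' 20
python3 - <<'E'
from h import *
M=camera_model("wrist");w=capture("wrist")
for c,st in blobs(w,(0,140,90),(7,255,255),20):print("w",c,st,plane("wrist",c,.018,M))
for n in("scene","top"):
  for c,st in blobs(capture(n),(0,140,90),(7,255,255),3): print(n,c,plane(n,c,.018)) if abs(plane(n,c,.018)[0]-.54)<.05 and abs(plane(n,c,.018)[1]+.2)<.05 else 0
E
```

```text
time_s: 3.58
position: [0.4482, -0.1932, 0.0164]
tcp_rot: [0.0, 0.998, -0.056, -0.0]
contact_force: [-0.0, -0.4, -0.1]
opening: 0.204
grip_force: 0.0
w [244.1  74.6] [234, 64, 21, 22, 371] [ 0.53757807 -0.20071416  0.018     ]
scene [232.8 202.4] [ 0.53586031 -0.19733575  0.018     ]
```

Run:
```python
from h import *
a=capture("wrist");s=capture("scene");print(state()["opening"],state()["grip_force"])
A=cv2.resize(a[180:,100:400],(400,272));B=cv2.resize(s[170:250,200:300],(400,320),interpolation=2)
cv2.imwrite("pics/w3.png",np.hstack([cv2.copyMakeBorder(A,0,48,0,0,0),B]))
```

```text
0.19763704071845592 0.0
```

View pics/w3.png

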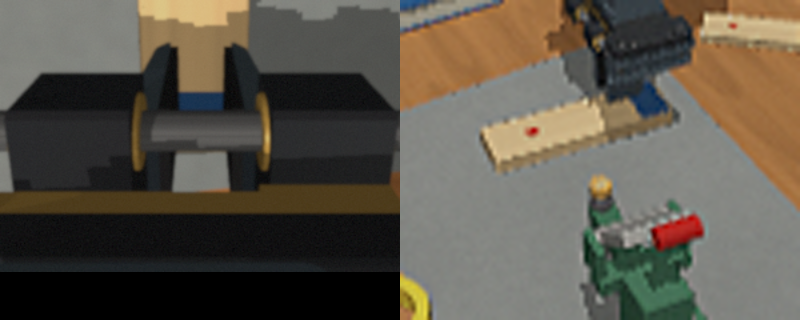

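The picture shows the fingertips closed above the board, not beside it, so the tips are higher than tip_reach implies. I open again and come down in small guarded steps.

```bash
python3 -m creep '[{"xyz":[0,0,0],"angular":[0,0,0],"jaw":1},{"xyz":[0,0,0],"angular":[0,0,0],"jaw":1},{"xyz":[0,0,0],"angular":[0,0,0],"jaw":1},{"xyz":[0,0,0],"angular":[0,0,0],"jaw":1},{"xyz":[0,0,0],"angular":[0,0,0],"jaw":1},{"xyz":[0,0,0],"angular":[0,0,0],"jaw":1},{"xyz":[0,0,-0.1],"angular":[0,0,0],"jaw":1},{"xyz":[0,0,0],"angular":[0,0,0],"jaw":1}]'
python3 -m creep '[{"xyz":[0,0,-0.1],"angular":[0,0,0],"jaw":1},{"xyz":[0,0,0],"angular":[0,0,0],"jaw":1}]'
python3 - <<'E'
from h import *
w=capture("wrist");print(camera_model("wrist"),state()["position"])
cv2.imwrite("pics/w4.png",w)
E
```

```text
time_s: 4.5
position: [0.4479, -0.1931, 0.0129]
tcp_rot: [-0.0, 0.998, -0.056, -0.0]
contact_force: [0.6, -0.3, -0.4]
opening: 0.754
grip_force: 0.0
time_s: 4.67
position: [0.4479, -0.193, 0.0098]
tcp_rot: [-0.0, 0.998, -0.056, -0.0]
contact_force: [-0.3, 0.2, 0.8]
opening: 0.898
grip_force: 0.0
{'fx': 329.333438498846, 'fy': 329.333438498846, 'cx': 250.3246530774418, 'cy': 194.3046719183383, 'R': array([[-1.10410924e-01, -9.93885957e-01, -3.63944603e-04],
       [-9.59158876e-01,  1.06457122e-01,  2.62070851e-01],
       [-2.60429794e-01,  2.92845656e-02, -9.65048567e-01]]), 't': array([-0.14341631,  0.46852994,  0.33620238])} [ 0.44794351 -0.19307586  0.01001215]
```

```bash
for i in 1; do python3 -m creep '[{"xyz":[0,0,-0.1],"angular":[0,0,0],"jaw":1},{"xyz":[0,0,0],"angular":[0,0,0],"jaw":1}]'; done
python3 -m creep '[{"xyz":[0,0,-0.1],"angular":[0,0,0],"jaw":1},{"xyz":[0,0,0],"angular":[0,0,0],"jaw":1}]' | egrep 'pos|contact'
```

```text
time_s: 4.88
position: [0.4479, -0.1931, 0.0069]
tcp_rot: [-0.0, 0.998, -0.056, -0.0]
contact_force: [-0.4, 0.6, -0.4]
opening: 1.0
grip_force: 0.0
position: [0.4479, -0.1931, 0.0039]
contact_force: [-0.6, -0.5, 0.3]
```

View pics/w4.png

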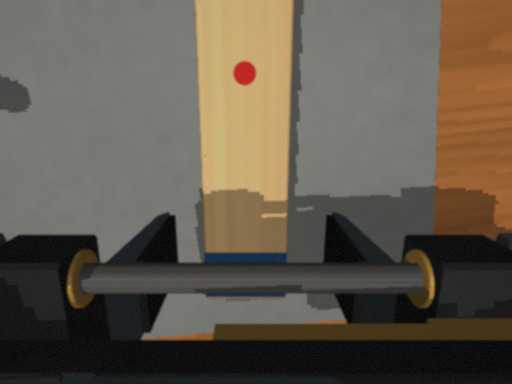

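```bash
python3 -m creep '[{"xyz":[0,0.07,-0.1],"angular":[0,0,0],"jaw":1},{"xyz":[0,0,-0.1],"angular":[0,0,0],"jaw":1},{"xyz":[0,0,0],"angular":[0,0,0],"jaw":1}]'| egrep 'pos|contact'
python3 -m creep '[{"xyz":[0,0,-0.1],"angular":[0,0,0],"jaw":1},{"xyz":[0,0,0],"angular":[0,0,0],"jaw":1}]' | egrep 'pos|contact'
python3 -m creep '[{"xyz":[0,0,-0.1],"angular":[0,0,0],"jaw":1},{"xyz":[0,0,0],"angular":[0,0,0],"jaw":1}]' | egrep 'pos|contact'
```

```text
position: [0.4478, -0.1908, -0.0022]
contact_force: [0.2, 0.0, 0.3]
position: [0.4479, -0.191, -0.0051]
contact_force: [0.1, 0.4, 0.8]
position: [0.448, -0.191, -0.008]
contact_force: [0.3, 0.3, -0.0]
```

```bash
python3 -m creep '[{"xyz":[0,0,-0.1],"angular":[0,0,0],"jaw":1},{"xyz":[0,0,0],"angular":[0,0,0],"jaw":0.4},{"xyz":[0,0,0],"angular":[0,0,0],"jaw":0.4},{"xyz":[0,0,0],"angular":[0,0,0],"jaw":0.4},{"xyz":[0,0,0],"angular":[0,0,0],"jaw":0.4},{"xyz":[0,0,0],"angular":[0,0,0],"jaw":0.4},{"xyz":[0,0,0],"angular":[0,0,0],"jaw":0.4},{"xyz":[0,0,0],"angular":[0,0,0],"jaw":0.4},{"xyz":[0,0,0],"angular":[0,0,0],"jaw":0.4}]' 20
python3 - <<'E'
from h import *
M=camera_model("wrist");w=capture("wrist");cv2.imwrite("pics/w5.png",w)
for c,st in blobs(w,(0,140,90),(7,255,255),20):print("w",c,st,plane("wrist",c,.018,M))
E
```

```text
time_s: 6.38
position: [0.4482, -0.191, -0.0106]
tcp_rot: [-0.0, 0.998, -0.056, -0.0]
contact_force: [-0.5, -0.5, 0.3]
opening: 0.55
grip_force: 20.0
w [249.3  68.5] [237, 56, 25, 26, 511] [ 0.53765398 -0.20150105  0.018     ]
```

The board is now gripped: opening 0.55 is 50 mm, at 20 N. I slide it by about (+22, +184) mm at constant height, then check.

```bash
python3 -m creep '[{"xyz":[0.06,0.3,0],"angular":[0,0,0],"jaw":0.4},{"xyz":[0.06,0.55,0],"angular":[0,0,0],"jaw":0.4},{"xyz":[0.06,0.55,0],"angular":[0,0,0],"jaw":0.4},{"xyz":[0.06,0.55,0],"angular":[0,0,0],"jaw":0.4},{"xyz":[0.06,0.55,0],"angular":[0,0,0],"jaw":0.4},{"xyz":[0.06,0.55,0],"angular":[0,0,0],"jaw":0.4},{"xyz":[0.06,0.55,0],"angular":[0,0,0],"jaw":0.4},{"xyz":[0.06,0.55,0],"angular":[0,0,0],"jaw":0.4},{"xyz":[0.06,0.5,0],"angular":[0,0,0],"jaw":0.4},{"xyz":[0.06,0.4,0],"angular":[0,0,0],"jaw":0.4}]' 20
python3 -m creep '[{"xyz":[0.06,0.4,0],"angular":[0,0,0],"jaw":0.4},{"xyz":[0.07,0.35,0],"angular":[0,0,0],"jaw":0.4},{"xyz":[0,0.25,0],"angular":[0,0,0],"jaw":0.4},{"xyz":[0,0.1,0],"angular":[0,0,0],"jaw":0.4},{"xyz":[0,0,0],"angular":[0,0,0],"jaw":0.4},{"xyz":[0,0,0],"angular":[0,0,0],"jaw":0.4}]'
python3 - <<'E'
from h import *
import json
M=camera_model("wrist");w=capture("wrist");cv2.imwrite("pics/w6.png",w)
json.dump({k:np.array(v).tolist() for k,v in M.items()},open("w6.json","w"))
t=capture("top");cv2.imwrite("pics/t6.png",t)
R=np.array(M["R"]);print("cam",-R.T@M["t"])
for c,st in blobs(w,(0,140,90),(7,255,255),20):print("w",c,st,plane("wrist",c,.018,M))
print("pred tip/head",proj("wrist",np.array([.5595,-.0175,.028]),M),proj("wrist",np.array([.5595,-.0175,.11]),M))
s=capture("scene");cv2.imwrite("pics/s6.png",s)
A=cv2.resize(w[0:300,120:420],(400,400));B=cv2.resize(s[185:265,215:295],(400,400),interpolation=2);cv2.imwrite("pics/c6.png",np.hstack([A,B]))
E
```

```text
time_s: 7.27
position: [0.4662, -0.0382, -0.0106]
tcp_rot: [0.0, 0.998, -0.056, 0.0]
contact_force: [-0.0, -1.5, 0.1]
opening: 0.544
grip_force: 20.0
time_s: 7.77
position: [0.4702, -0.0063, -0.0106]
tcp_rot: [-0.0, 0.998, -0.056, 0.0]
contact_force: [0.8, 1.9, 1.7]
opening: 0.547
grip_force: 20.0
cam [ 0.54316309 -0.01551869  0.1811009 ]
pred tip/head [250.88634121  66.06581822] [251.36464231  17.92578818]
```

View pics/c6.png

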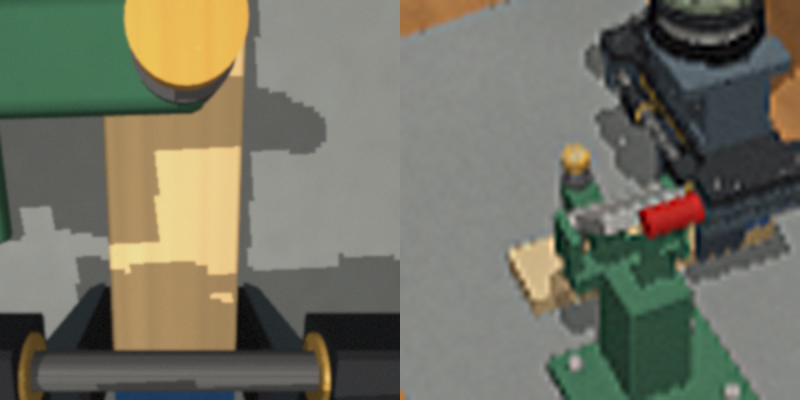

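The wrist crop shows the pin head centred at about (259.9,15.4), which puts the tip at about (0.560,-0.0193). The dot is hidden under the head and, carried with the grip, works out at (0.5597,-0.0168). I move back 2.5 mm in y, then release and rise.

```bash
python3 -m creep '[{"xyz":[0.01,-0.045,0],"angular":[0,0,0],"jaw":0.4},{"xyz":[0,-0.045,0],"angular":[0,0,0],"jaw":0.4},{"xyz":[0,0,0],"angular":[0,0,0],"jaw":0.4},{"xyz":[0,0,0],"angular":[0,0,0],"jaw":0.4},{"xyz":[0,0,0],"angular":[0,0,0],"jaw":0.4}]'
python3 -m creep '[{"xyz":[0,0,0],"angular":[0,0,0],"jaw":0.75},{"xyz":[0,0,0],"angular":[0,0,0],"jaw":0.75},{"xyz":[0,0,0],"angular":[0,0,0],"jaw":0.75},{"xyz":[0,0,0],"angular":[0,0,0],"jaw":0.75},{"xyz":[0,0,0],"angular":[0,0,0],"jaw":0.75},{"xyz":[-0.3,0,0.5],"angular":[0,0,0],"jaw":0.75},{"xyz":[-0.7,0,0.5],"angular":[0,0,0],"jaw":0.75},{"xyz":[-0.9,0,0.3],"angular":[0,0,0],"jaw":0.75},{"xyz":[-0.9,0,0.2],"angular":[0,0,0],"jaw":0.75},{"xyz":[-0.9,0,0],"angular":[0,0,0],"jaw":0.75}]'
python3 -m creep '[{"xyz":[0,0,0],"angular":[0,0,0],"jaw":0.75},{"xyz":[0,0,0],"angular":[0,0,0],"jaw":0.75}]'
python3 - <<'E'
from h import *
import json
M=camera_model("wrist");w=capture("wrist");cv2.imwrite("pics/w7.png",w)
json.dump({k:np.array(v).tolist() for k,v in M.items()},open("w7.json","w"))
R=np.array(M["R"]);print("cam",-R.T@M["t"])
for c,st in blobs(w,(0,140,60),(7,255,255),8):print("w",c,st,plane("wrist",c,.018,M))
print("pred tip",proj("wrist",np.array([.560,-.0193,.028]),M),"dot",proj("wrist",np.array([.560,-.0193,.018]),M))
E
```

```text
time_s: 8.33
position: [0.4704, -0.0097, -0.0106]
tcp_rot: [0.0, 0.998, -0.056, 0.0]
contact_force: [-0.5, -0.6, 2.0]
opening: 0.547
grip_force: 20.0
time_s: 9.17
position: [0.3592, -0.0093, 0.0353]
tcp_rot: [0.0, 0.998, -0.056, 0.001]
contact_force: [0.1, -0.3, 1.0]
opening: 0.751
grip_force: 0.0
time_s: 9.33
position: [0.3584, -0.0093, 0.0345]
tcp_rot: [0.0, 0.998, -0.056, 0.0]
contact_force: [0.6, 0.6, 1.0]
opening: 0.752
grip_force: 0.0
cam [ 0.43138806 -0.01838681  0.22623035]
pred tip [ 222.63470351 -171.05206412] dot [ 224.2315395  -155.13989037]
```

View pics/w7.png

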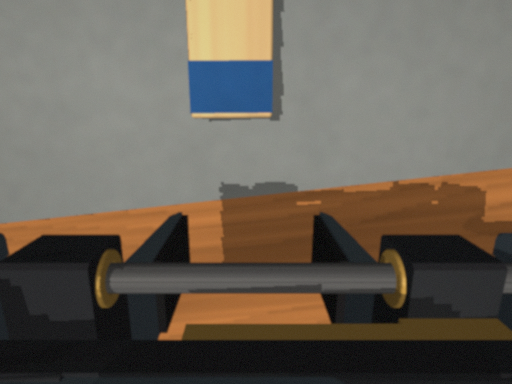

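The wrist view shows the board's blue end at rows 60–113, columns 188–273, but the dot is out of view. I extrapolate the dot from the end and side edges, then tilt the wrist for a direct look.

```bash
python3 - <<'E'
from h import *
import json
M=json.load(open("w7.json"));w=cv2.imread("pics/w7.png");h=cv2.cvtColor(w,cv2.COLOR_BGR2HSV)
L=[];Rr=[]
for r in range(4,108,8):
    k=np.where(((h[r,150:300,1]>60)))[0]+150; k=k[(k>170)]
    L.append(plane("wrist",(k.min()-.5,r),.018,M)[:2]);Rr.append(plane("wrist",(k.max()+.5,r),.018,M)[:2])
L=np.array(L);Rr=np.array(Rr);print((np.linalg.norm(L-Rr,axis=1)*1000).round(1))
C=(L+Rr)/2;p=np.polyfit(C[:,0],C[:,1],1);print("yaw",np.degrees(np.arctan(p[0])))
print([ (r,h[r,232].tolist()) for r in range(106,122,2)])
e=plane("wrist",(231,114),.018,M)[:2];a=np.arctan(p[0]);x=e[0]+.135*np.cos(a);print("end",e,"dot",x,np.polyval(p,x))
E
python3 -m creep '[{"xyz":[0,0,0.2],"angular":[0,-1,0],"jaw":0.75},{"xyz":[0.2,0,0.3],"angular":[0,-1,0],"jaw":0.75},{"xyz":[0.2,0,0.3],"angular":[0,-1,0],"jaw":0.75},{"xyz":[0.2,0,0.3],"angular":[0,-1,0],"jaw":0.75},{"xyz":[0.2,0,0.3],"angular":[0,-1,0],"jaw":0.75},{"xyz":[0.2,0,0.3],"angular":[0,-1,0],"jaw":0.75},{"xyz":[0.2,0,0.3],"angular":[0,-1,0],"jaw":0.75},{"xyz":[0.2,0,0.2],"angular":[0,0,0],"jaw":0.75},{"xyz":[0,0,0],"angular":[0,0,0],"jaw":0.75},{"xyz":[0,0,0],"angular":[0,0,0],"jaw":0.75}]'
python3 - <<'E'
from h import *
import json
M=camera_model("wrist");w=capture("wrist");cv2.imwrite("pics/w8.png",w)
json.dump({k:np.array(v).tolist() for k,v in M.items()},open("w8.json","w"))
R=np.array(M["R"]);print("cam",-R.T@M["t"])
for c,st in blobs(w,(0,140,50),(7,255,255),8):print("w",c,st,plane("wrist",c,.018,M))
d=proj("wrist",np.array([.560,-.0193,.018]),M);print("pred tip",proj("wrist",np.array([.560,-.0193,.028]),M),"dot",d)
x,y=int(d[0]),int(d[1]);y0=max(0,y-100);x0=max(0,x-75);print(x0,y0)
cv2.imwrite("pics/c8.png",cv2.resize(w[y0:y0+150,x0:x0+150],(600,600),interpolation=2))
E
```

```text
time_s: 10.22
position: [0.3941, 0.003, 0.0852]
tcp_rot: [-0.031, 0.962, -0.048, 0.267]
contact_force: [-0.4, -0.1, 0.2]
opening: 0.75
grip_force: 0.0
cam [ 0.35797154 -0.01257378  0.28679754]
w [266.7  66.6] [261, 62, 12, 10, 77] [ 0.55954284 -0.0198929   0.018     ]
pred tip [265.60047034  59.2933619 ] dot [266.036597    66.26459812]
191 0Traceback (most recent call last):
  File "<stdin>", line 7, in <module>
    return umr_minimum(a, axis, None, out, keepdims, initial, where)
ValueError: zero-size array to reduction operation minimum which has no identity
```

View pics/c8.png

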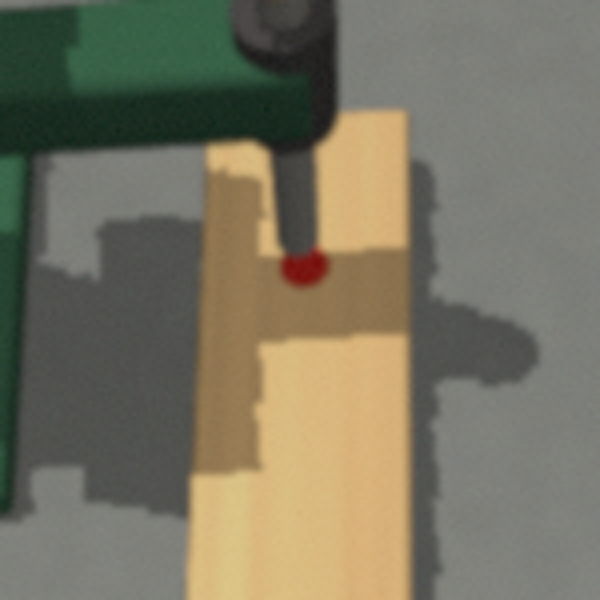

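The tilted view shows the dot at about (266.7,66.6), directly below the pin tip at about (265.3,61), so they agree to within about 1 mm. On to the flap: I untilt and rise, then yaw +91° and go above the bar.

```bash
python3 -m creep '[{"xyz":[0,0,0.76],"angular":[0,1,0],"jaw":0.75},{"xyz":[0,0,0.76],"angular":[0,1,0],"jaw":0.75},{"xyz":[0,0,0.76],"angular":[0,1,0],"jaw":0.75},{"xyz":[0,0,0.76],"angular":[0,1,0],"jaw":0.75},{"xyz":[0,0,0.76],"angular":[0,1,0],"jaw":0.75},{"xyz":[0,0,0.76],"angular":[0,1,0],"jaw":0.75},{"xyz":[0,0,0.76],"angular":[0,1,0],"jaw":0.75},{"xyz":[0,0,0],"angular":[0,0,0],"jaw":0.75}]' | head -3
python3 -m creep '[{"xyz":[0.4,0.26,0],"angular":[0,0,1],"jaw":0.75},{"xyz":[0.4,0.26,0],"angular":[0,0,1],"jaw":0.75},{"xyz":[0.4,0.26,0],"angular":[0,0,1],"jaw":0.75},{"xyz":[0.4,0.26,0],"angular":[0,0,1],"jaw":0.75},{"xyz":[0.4,0.26,0],"angular":[0,0,1],"jaw":0.75},{"xyz":[0.4,0.26,0],"angular":[0,0,1],"jaw":0.75},{"xyz":[0.4,0.26,0],"angular":[0,0,1],"jaw":0.75},{"xyz":[0.4,0.26,0],"angular":[0,0,1],"jaw":0.75},{"xyz":[0.4,0.26,0],"angular":[0,0,1],"jaw":0.75},{"xyz":[0.4,0.26,0],"angular":[0,0,1],"jaw":0.75}]' | head -3
python3 -m creep '[{"xyz":[0.4,0.26,0],"angular":[0,0,1],"jaw":0.75},{"xyz":[0.4,0.26,0],"angular":[0,0,1],"jaw":0.75},{"xyz":[0.4,0.26,0],"angular":[0,0,1],"jaw":0.75},{"xyz":[0.4,0.26,0],"angular":[0,0,1],"jaw":0.75},{"xyz":[0.32,0.26,0],"angular":[0,0,1],"jaw":0.75},{"xyz":[0,0,0],"angular":[0,0,0.2],"jaw":0.75},{"xyz":[0,0,0],"angular":[0,0,0],"jaw":0.75},{"xyz":[0,0,0],"angular":[0,0,0],"jaw":0.75}]'
cat > bar.py <<'E'
from h import *
from scipy.spatial.transform import Rotation as Ro
M=camera_model("wrist");w=capture("wrist");s=state()
q=s["tcp_rot"];r=Ro.from_quat([q[1],q[2],q[3],q[0]]).as_matrix();print("pos",s["position"],"toolx yaw",np.degrees(np.arctan2(r[1,0],r[0,0])),"z",r[:,2].round(3))
h=cv2.cvtColor(w,cv2.COLOR_BGR2HSV);k=((((h[...,0]<8)|(h[...,0]>171))&(h[...,1]>140)&(h[...,2]>50))*255).astype(np.uint8)
for c in cv2.findContours(k,0,1)[0]:
    if cv2.contourArea(c)<60:continue
    b=cv2.minAreaRect(c);box=cv2.boxPoints(b);W=np.array([plane("wrist",p,.1825,M)[:2] for p in box])
    print("box",b,"ctr@.1825",plane("wrist",b[0],.1825,M),"@.19",plane("wrist",b[0],.1905,M),"sides",np.linalg.norm(W-np.roll(W,1,0),axis=1).round(4))
    e=W-np.roll(W,1,0);e=e[np.argmax(np.linalg.norm(e,axis=1))];print("yaw long",np.degrees(np.arctan2(e[1],e[0])))
cv2.imwrite("pics/bar_%.2f.png"%s["time_s"],w)
E
python3 bar.py
```

```text
time_s: 10.93
position: [0.4029, 0.0146, 0.2245]
tcp_rot: [-0.032, 0.997, -0.053, -0.041]
time_s: 11.77
position: [0.5162, 0.0931, 0.2199]
tcp_rot: [-0.006, 0.889, 0.455, -0.055]
time_s: 12.43
position: [0.5729, 0.1312, 0.2206]
tcp_rot: [0.009, 0.736, 0.674, -0.054]
contact_force: [0.3, 0.2, 0.1]
opening: 0.752
grip_force: 0.0
pos [0.57301191 0.13111007 0.22099991] toolx yaw 85.11563099738187 z [-0.068 -0.086 -0.994]
box ((252.6941375732422, 217.78732299804688), (47.28941345214844, 23.76964569091797), 1.7899105548858643) ctr@.1825 [0.57143186 0.1200365  0.1825    ] @.19 [0.57217863 0.12363323 0.1905    ] sides [0.0355 0.0194 0.0345 0.0192]
yaw long 174.64354672637012
box ((249.5, 5.0), (10.0, 9.0), 90.0) ctr@.1825 [0.58151018 0.25801007 0.1825    ] @.19 [0.58189355 0.2566319  0.1905    ] sides [0.0052 0.0053 0.0052 0.0054]
yaw long 174.35199671138054
```

```bash
python3 -m creep '[{"xyz":[-0.02,-0.16,0],"angular":[0.41,-0.33,0],"jaw":0.75},{"xyz":[-0.02,-0.16,0],"angular":[0.41,-0.33,0],"jaw":0.75},{"xyz":[0,0,0],"angular":[0,0,0],"jaw":0.75},{"xyz":[0,0,0],"angular":[0,0,0],"jaw":0.75},{"xyz":[0,0,0],"angular":[0,0,0],"jaw":0.75}]'; python3 bar.py
python3 - <<'E'
from h import *
im=capture("wrist")
s=capture("scene");t=capture("top")
for n,i in(("scene",s),("top",t)):print(n,[x for x in blobs(i,(0,140,60),(7,255,255),20) if 100<x[0][0]<330 and 140<x[0][1]<260])
E
```

```text
time_s: 12.9
position: [0.5726, 0.122, 0.2217]
tcp_rot: [0.001, 0.737, 0.676, 0.001]
contact_force: [-0.1, 0.2, 0.7]
opening: 0.751
grip_force: 0.0
pos [0.57281042 0.12226299 0.2214577 ] toolx yaw 85.02688021021395 z [ 0.002 -0.    -1.   ]
box ((248.5, 210.0), (24.0, 47.0), 90.0) ctr@.1825 [0.57133992 0.12036046 0.1825    ] @.19 [0.57159038 0.12292661 0.1905    ] sides [0.0185 0.0342 0.0185 0.0349]
yaw long 175.0348558512063
scene [(array([268.8, 227.7]), [263, 224, 13, 9, 73])]
top [(array([174.3, 167.3]), [172, 163, 5, 12, 42])]
```

The tool is vertical and the bar measures 34.5 × 18.5 mm at (0.5715, 0.1215), as expected. I come down onto it.

```bash
python3 -m creep '[{"xyz":[-0.04,-0.03,-0.4],"angular":[0,0,0],"jaw":0.75},{"xyz":[0,0,-0.4],"angular":[0,0,0],"jaw":0.75},{"xyz":[0,0,-0.4],"angular":[0,0,0],"jaw":0.75},{"xyz":[0,0,-0.4],"angular":[0,0,0],"jaw":0.75},{"xyz":[0,0,-0.4],"angular":[0,0,0],"jaw":0.75},{"xyz":[0,0,-0.3],"angular":[0,0,0],"jaw":0.75},{"xyz":[0,0,-0.3],"angular":[0,0,0],"jaw":0.75},{"xyz":[0,0,0],"angular":[0,0,0],"jaw":0.75},{"xyz":[0,0,0],"angular":[0,0,0],"jaw":0.75}]'; python3 bar.py
```

```text
time_s: 13.85
position: [0.5714, 0.1213, 0.1431]
tcp_rot: [0.001, 0.737, 0.676, 0.0]
contact_force: [0.5, 0.2, 0.2]
opening: 0.749
grip_force: 0.0
pos [0.57183899 0.12133125 0.14370095] toolx yaw 85.05847631601819 z [ 0.003 -0.    -1.   ]
box ((251.0, 250.5), (23.0, 70.0), 90.0) ctr@.1825 [0.5719811  0.12357689 0.1825    ] @.19 [0.57226621 0.12726615 0.1905    ] sides [0.0125 0.0348 0.0125 0.0355]
yaw long 175.1154242528462
```

```bash
python3 -m creep '[{"xyz":[0,0,0],"angular":[0,0,0],"jaw":0.2},{"xyz":[0,0,0],"angular":[0,0,0],"jaw":0.2},{"xyz":[0,0,0],"angular":[0,0,0],"jaw":0.2},{"xyz":[0,0,0],"angular":[0,0,0],"jaw":0.2},{"xyz":[0,0,0],"angular":[0,0,0],"jaw":0.2},{"xyz":[0,0,0],"angular":[0,0,0],"jaw":0.2},{"xyz":[0,0,0],"angular":[0,0,0],"jaw":0.2},{"xyz":[0,0,0],"angular":[0,0,0],"jaw":0.2}]' 20; python3 bar.py
```

```text
time_s: 14.57
position: [0.5718, 0.1212, 0.1436]
tcp_rot: [0.001, 0.737, 0.676, 0.001]
contact_force: [2.1, -0.5, -0.4]
opening: 0.37
grip_force: 20.0
pos [0.57185177 0.12116524 0.14362024] toolx yaw 85.05026560996137 z [ 0.003 -0.    -1.   ]
box ((250.0, 250.0), (24.0, 72.0), 90.0) ctr@.1825 [0.57183573 0.12349292 0.1825    ] @.19 [0.57213351 0.12716345 0.1905    ] sides [0.0131 0.0359 0.0131 0.0366]
yaw long 175.0584326986695
```

```bash
python3 -m creep '[{"xyz":[-0.009,-0.1,0.114],"angular":[0,0,0],"jaw":0.2},{"xyz":[-0.009,-0.105,0.111],"angular":[0,0,0],"jaw":0.2},{"xyz":[-0.01,-0.11,0.105],"angular":[0,0,0],"jaw":0.2},{"xyz":[-0.01,-0.114,0.101],"angular":[0,0,0],"jaw":0.2},{"xyz":[-0.01,-0.119,0.096],"angular":[0,0,0],"jaw":0.2},{"xyz":[-0.011,-0.122,0.09],"angular":[0,0,0],"jaw":0.2},{"xyz":[-0.011,-0.127,0.085],"angular":[0,0,0],"jaw":0.2},{"xyz":[-0.011,-0.13,0.079],"angular":[0,0,0],"jaw":0.2},{"xyz":[-0.012,-0.133,0.074],"angular":[0,0,0],"jaw":0.2},{"xyz":[-0.012,-0.137,0.067],"angular":[0,0,0],"jaw":0.2}]'; python3 bar.py
```

```text
time_s: 15.45
position: [0.5687, 0.085, 0.1714]
tcp_rot: [0.001, 0.737, 0.676, 0.001]
contact_force: [4.5, 1.4, -3.0]
opening: 0.374
grip_force: 20.0
pos [0.56870181 0.08416197 0.17175042] toolx yaw 85.02795610510545 z [ 0.003 -0.001 -1.   ]
box ((250.0, 249.5), (25.0, 72.0), 90.0) ctr@.1825 [0.56773976 0.07479057 0.1825    ] @.19 [0.5680343  0.07844527 0.1905    ] sides [0.0161 0.0424 0.0162 0.0433]
yaw long 175.0468379609501
```

The flap is following, with the bar at the same pixels in the grip and small forces. I continue to about 5° short of upright.

```bash
python3 -m creep '[{"xyz":[-0.012,-0.139,0.061],"angular":[0,0,0],"jaw":0.2},{"xyz":[-0.012,-0.142,0.056],"angular":[0,0,0],"jaw":0.2},{"xyz":[-0.012,-0.144,0.049],"angular":[0,0,0],"jaw":0.2},{"xyz":[-0.013,-0.146,0.043],"angular":[0,0,0],"jaw":0.2},{"xyz":[-0.013,-0.148,0.036],"angular":[0,0,0],"jaw":0.2},{"xyz":[-0.013,-0.149,0.03],"angular":[0,0,0],"jaw":0.2},{"xyz":[-0.013,-0.15,0.023],"angular":[0,0,0],"jaw":0.2},{"xyz":[-0.013,-0.151,0.017],"angular":[0,0,0],"jaw":0.2},{"xyz":[0,0,0],"angular":[0,0,0],"jaw":0.2},{"xyz":[0,0,0],"angular":[0,0,0],"jaw":0.2}]'; python3 bar.py
python3 - <<'E'
from h import *
s=capture("scene");cv2.imwrite("pics/s9.png",s);t=capture("top");cv2.imwrite("pics/t9.png",t)
for n,i in(("scene",s),("top",t)):print(n,[x for x in blobs(i,(0,140,60),(7,255,255),10) if 100<x[0][0]<330 and 140<x[0][1]<260])
print("pred up",proj("scene",np.array([.565,.0405,.22])))
E
```

```text
time_s: 16.33
position: [0.5658, 0.0501, 0.1811]
tcp_rot: [0.001, 0.737, 0.676, 0.001]
contact_force: [6.0, 0.5, -0.7]
opening: 0.37
grip_force: 20.0
pos [0.56582394 0.05020839 0.18105803] toolx yaw 85.0454503366153 z [ 0.004 -0.    -1.   ]
box ((250.0, 249.0), (26.0, 72.0), 90.0) ctr@.1825 [0.56450671 0.0359438  0.1825    ] @.19 [0.56479689 0.039584   0.1905    ] sides [0.0177 0.0446 0.0177 0.0456]
yaw long 175.02023423261406
scene [(array([259.7, 202.6]), [255, 199, 10, 8, 55])]
top []
pred up [256.0952265  200.48747752]
```

```bash
python3 -m creep '[{"xyz":[0,-0.1,0.008],"angular":[0,0,0],"jaw":0.2},{"xyz":[0,-0.1,0.004],"angular":[0,0,0],"jaw":0.2},{"xyz":[0,-0.07,0],"angular":[0,0,0],"jaw":0.2},{"xyz":[0,-0.034,0],"angular":[0,0,0],"jaw":0.2},{"xyz":[0,0,0],"angular":[0,0,0],"jaw":0.2},{"xyz":[0,0,0],"angular":[0,0,0],"jaw":0.2},{"xyz":[0,0,0],"angular":[0,0,0],"jaw":0.2},{"xyz":[0,0,0],"angular":[0,0,0],"jaw":0.2}]'; python3 bar.py
python3 - <<'E'
from h import *
F=[];
for i in range(6):
    s=capture("scene");F.append(state()["contact_force"])
print("F",np.mean(F,0),state()["grip_force"])
M=camera_model("wrist")
print("scene",[x for x in blobs(s,(0,140,60),(7,255,255),5) if 180<x[0][0]<330 and 170<x[0][1]<260],"pred",proj("scene",np.array([.565,.0405,.22])))
E
```

```text
time_s: 17.15
position: [0.5651, 0.0411, 0.1815]
tcp_rot: [0.001, 0.737, 0.676, 0.001]
contact_force: [1.6, 1.4, 5.5]
opening: 0.37
grip_force: 20.0
pos [0.56504881 0.04110657 0.18150341] toolx yaw 85.05229787466114 z [ 0.002 -0.    -1.   ]
box ((250.0, 248.5), (27.0, 72.0), 90.0) ctr@.1825 [0.56374923 0.02705727 0.1825    ] @.19 [0.56404967 0.03068522 0.1905    ] sides [0.0184 0.0447 0.0184 0.0457]
yaw long 175.08077404506608
F [1.39919628 1.64257437 5.26497195] 20.000638961791992
scene [(array([258.4, 200.9]), [254, 197, 10, 9, 57])] pred [256.0952265  200.48747752]
```

Tool displacement and the hinge estimate agree that the flap is upright to within about 1°. The bar may lag the fingers by about 1 mm, so I nudge -1 mm, let it settle and hand in.

```bash
python3 -m creep '[{"xyz":[0,-0.03,0],"angular":[0,0,0],"jaw":0.2},{"xyz":[0,0,0],"angular":[0,0,0],"jaw":0.2},{"xyz":[0,0,0],"angular":[0,0,0],"jaw":0.2},{"xyz":[0,0,0],"angular":[0,0,0],"jaw":0.2},{"xyz":[0,0,0],"angular":[0,0,0],"jaw":0.2},{"xyz":[0,0,0],"angular":[0,0,0],"jaw":0.2}]'; python3 bar.py; python3 -c "
from cell import hand_in
print(hand_in())"
```

```text
time_s: 18.0
position: [0.565, 0.0403, 0.1815]
tcp_rot: [0.001, 0.737, 0.676, 0.001]
contact_force: [1.5, 1.4, 5.7]
opening: 0.374
grip_force: 20.0
pos [0.564994   0.04035126 0.18149569] toolx yaw 85.05344402829812 z [ 0.002 -0.    -1.   ]
box ((250.0, 248.5), (27.0, 72.0), 90.0) ctr@.1825 [0.56368246 0.02628966 0.1825    ] @.19 [0.56398385 0.02991552 0.1905    ] sides [0.0184 0.0447 0.0184 0.0457]
yaw long 175.08642462857458
the job is handed in; nothing more can be done
None
```

I handed the job in at 18 s with the flap gripped upright, by my estimate within about 1°; the board, slid without lifting, had its dot within about 1 mm of the punch tip when last seen (10 s), and the mug, tape and book were not approached.

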